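# Put the drill press's hand tools back into their shadow-foam inserts

### The job

The drill press's hand tools lie strewn over the bench. Put each one back into the foam insert that is cut out for it - the big spanner, the small spanner, the orange screwdriver and the chuck key - so that it lies flat and fully down in its cut-out. Lower the tools in; do not drop them from a height.

Things in the scene. Friction and masses are not known exactly. Their poses are not given: they have to be found in the camera images.
- big_spanner: Loose steel combination spanner, the bigger of two, 188 mm long, 41 mm wide at its open jaw, 34 mm at its ring, 10 mm thick, 0.14 kg. Lies flat. Grasp across the middle of its shank, 12 mm wide, whose steel reaches from 1 to 7 mm above the underside. Origin: middle of its length, on the underside; y along it, ring at +y, jaw at -y; z up.
- small_spanner: Loose steel combination spanner, the smaller of two, 151 mm long, 33 mm wide at its open jaw, 28 mm at its ring, 8 mm thick, 0.09 kg. Lies flat. Grasp across the middle of its shank, 10 mm wide, whose steel reaches from 1 to 5 mm above the underside. Origin: middle of its length, on the underside; y along it, ring at +y, jaw at -y; z up.
- screwdriver: Loose screwdriver with orange handle (the longer red one is not part of the job), 154 mm long, 0.085 kg. Handle 27 mm thick from y = -21 to +77 mm, thin blade from there to y = -77 mm, 13 mm up. Grasp across the handle at about y = +29 mm. Origin: middle of its length, on the underside; y along it, handle at +y; z up. Lies on its handle.
- screwdriver_axis (a point): Point on the long axis of the orange screwdriver, 13.5 mm above that screwdriver's origin, in the middle of its length.
- chuck_key: Loose dark T-shaped chuck key, 74 mm long, 0.07 kg: round shank 9 mm thick, cross bar 48 mm long and 6 mm thick at y = +32 mm, toothed head 15 mm thick at y = -37 to -23 mm. Lies flat. Grasp across the shank at about y = -8 mm, where its axis is 7 mm above the underside. Origin: middle of its length, on the underside; y along the shank, cross bar at +y; z up.
- insert_big_spanner: Fixed foam insert for the big spanner, 222 x 74 mm, 17 mm high, charcoal, with a tool-shaped cut-out 7 mm deep whose yellow floor is 10 mm above the bench: 54 mm wide at y = -101 to -51 (jaw), 48 at +53 to +101 (ring), 26 between, finger recess 60 wide at -16 to +16. Origin: middle of its underside; z up. The seated tool has its origin 10 mm above this one and its y the same way.
- insert_small_spanner: Fixed foam insert for the small spanner, 186 x 74 mm, 17 mm high, charcoal, with a tool-shaped cut-out 7 mm deep whose yellow floor is 10 mm above the bench: 46 mm wide at y = -82 to -39 (jaw), 42 at +41 to +82 (ring), 24 between, finger recess 60 wide at -16 to +16. Origin: middle of its underside; z up. The seated tool has its origin 10 mm above this one and its y the same way.
- insert_screwdriver: Fixed foam insert for the screwdriver, 190 x 74 mm, 17 mm high, charcoal, with a tool-shaped cut-out 7 mm deep whose yellow floor is 10 mm above the bench: 18 mm wide at y = -84 to -28 (blade), 42 at -28 to +84 (handle), finger recess 62 wide at +12 to +46. Origin: middle of its underside; z up. The seated tool has its origin 10 mm above this one and its y the same way.
- insert_chuck_key: Fixed foam insert for the chuck key, 110 x 76 mm, 17 mm high, charcoal, with a tool-shaped cut-out 7 mm deep whose yellow floor is 10 mm above the bench: 28 mm wide at y = -44 to +44, 62 at +23 to +45 (cross bar), finger recess 60 wide at -24 to +8. Origin: middle of its underside; z up. The seated tool has its origin 10 mm above this one and its y the same way.

How it is judged (in metres and radians):
At the end, for the whole second after the job is handed in: Each of the four tools lies at rest in its own insert's cut-out, fully down on the cut-out's floor (within 3.5 mm in height) and flat, centred within 12 mm and in line with it within 10 degrees (x of big_spanner in the frame of insert_big_spanner between -0.012 and 0.012 m and y of big_spanner in the frame of insert_big_spanner between -0.012 and 0.012 m and z of big_spanner in the frame of insert_big_spanner below 0.0135 m and angle between the y axis of big_spanner and the y axis of insert_big_spanner, either way round below 0.17 rad and angle between each of big_spanner, small_spanner, chuck_key's own z axis and vertical below 0.12 rad and linear speed of each of big_spanner, small_spanner, screwdriver, chuck_key below 0.02 m/s and x of small_spanner in the frame of insert_small_spanner between -0.012 and 0.012 m and y of small_spanner in the frame of insert_small_spanner between -0.012 and 0.012 m and z of small_spanner in the frame of insert_small_spanner below 0.0135 m and angle between the y axis of small_spanner and the y axis of insert_small_spanner, either way round below 0.17 rad and x of screwdriver_axis in the frame of insert_screwdriver between -0.012 and 0.012 m and y of screwdriver_axis in the frame of insert_screwdriver between -0.012 and 0.012 m and z of screwdriver_axis in the frame of insert_screwdriver below 0.027 m and angle between the y axis of screwdriver and the y axis of insert_screwdriver, either way round below 0.17 rad and x of chuck_key in the frame of insert_chuck_key between -0.012 and 0.012 m and y of chuck_key in the frame of insert_chuck_key between -0.012 and 0.012 m and z of chuck_key in the frame of insert_chuck_key below 0.0135 m and angle between the y axis of chuck_key and the y axis of insert_chuck_key, either way round below 0.17 rad); the robot touches nothing.
It fails at once if a tool was dropped: let go, touching nothing, while more than 70 mm above the bench ((height (world z) of big_spanner above 0.07 m and contact force between big_spanner and anything else below 0.01 N) or (height (world z) of small_spanner above 0.07 m and contact force between small_spanner and anything else below 0.01 N) or (height (world z) of screwdriver above 0.07 m and contact force between screwdriver and anything else below 0.01 N) or (height (world z) of chuck_key above 0.07 m and contact force between chuck_key and anything else below 0.01 N)).
It also fails if it takes over 122 s, if anything falls off the work surface, if the arm or the gripper's body presses on something with over 40 N, if the wrist force passes 120 N, or if a joint passes its speed limit or range.

### The arm

A 6-joint arm with a two-finger parallel gripper is mounted at the origin on a cart in front of the work surface, level with it; the furniture and walls round the work are solid. World frame = base frame: x ahead of the robot, y to its left, z up, the work surface at z = 0. Lengths are in mm, angles in degrees, forces in N, time in s.
With the tool pointing down it reaches from about 325 to 925 mm from the base axis. Payload 3.1 kg.
Tool frame: the origin (TCP) lies between the finger pads; the fingertips stand bot.nose_length ahead of it and the grasp point (between the pads) lies 5 mm behind it (bot.nose_length is the distance from the TCP to the fingertips, in mm); z points along the fingers, y is the line along which they close (so a half turn about z gives the same grasp; the last joint's range is limited). The gripper opens to 85 mm and grips with 20 to 120 N. Pads are 22 mm wide; open, the fingers measure 114 mm over their backs; the gripper's body (76 mm by 85 mm) begins 54 mm behind the grasp point. The pads swing forward as they close: fully open they stand 13 mm farther back than shut.
Start: joints at [-81.142, 12.427, 92.441, -0, 75.132, -6.429], TCP at [164.8, -602.893, 245.3] pointing down, gripper open.
Joint ranges: [-157.48, 157.48], [-44.54, 120.13], [17.64, 146.25], [-64.5, 244.5], [7.68, 150.69], [-147.95, 147.95]. Speed limits (degrees/s): [159.86, 159.86, 180, 180, 180, 180].

### API

Orientations are given as a 3x3 rotation matrix whose columns are the frame's x, y, z axes.
In Python, from plant import bot gives the robot as it stands. Calls block until the motion is done:
- bot.move_to(position, orientation): joint-space move of the TCP to a pose.
- bot.movel(position, speed=150, attitude=None, max_force=None): straight line of the TCP; attitude=None keeps the orientation; speed is the mean speed in mm/s. With max_force (N) it stops when the force on the tool has changed by that much, and returns True; else False.
- bot.set_joints(angles): joint-space move.
- bot.open_gripper() and bot.grab(strength=None): open the fingers fully, or close them until they stop; strength is the grip in N (None keeps the last).
- bot.hold(seconds).
- bot.ik(position, orientation): joint angles nearest the present ones, or None.
- bot.capture(name): name is "scene" or "top" or "wrist"; returns the picture (400x640x3 uint8, red, green, blue); there is no depth.
- bot.get_calibration(name): a dict with "fov_y" (degrees; the focal length in pixels is half the picture's height over the tangent of half this angle, whatever the lens; pixels are square), "cx", "cy" (the principal point, pixels), "R" (3x3) and "t" (3): a world point X has camera coordinates R X + t; the wrist camera has in their place "T_tool_cam" (4x4, takes a point from camera to tool coordinates, whose origin is the TCP and whose axes are the flange's). Camera axes: x right, y down, z forward; pixel columns grow to the right and rows downward; lengths in mm; the calibration is good to about 2 mm. A picture is of the moment at which its call begins: read the wrist's pose just before it. get_calibration takes no time and is no camera call.
A pose or a line that the arm cannot do raises bot.MotionError and nothing moves.
- bot.sign_off(): hands the job in; it is judged then, once.
Readings, each from a call of its own:
- bot.current_time_s(): time.
- bot.current_joint_positions(): joint angles.
- bot.current_qd(): joint speeds.
- bot.current_joint_efforts(): joint torques, N m.
- bot.current_tcp_pos(): TCP position.
- bot.current_tool_rot(): TCP orientation.
- bot.current_wrist_force(): force on the tool from outside, world axes, zero at the start.
- bot.current_moment(): the same for the moment, N m.
- bot.current_width(): finger opening in mm.
- bot.current_grasp_force(): force on a finger pad.
Only numpy, scipy, OpenCV 4.12 (cv2) and the standard library are available. Lean on these libraries where they do the work, as an engineer would, in place of code of your own. Each camera call takes 0.05 s, during which the arm holds its last target. There are 200 camera calls.

## Working session

There is one attempt and no reset: what is moved stays moved. The work goes in short steps, each a Python script; the robot and the scene stay as the last script left them, time stands still between calls to the robot, and variables do not carry over. Pictures are saved under pics/ and viewed, at most 14 in all, crops included, and the job is handed in when it is done.

```bash
mkdir -p pics; ls; python3 - <<'E'
from plant import bot
import cv2, numpy as np
np.set_printoptions(precision=4,suppress=True)
for n in ("scene","top"):
    cv2.imwrite(f"pics/{n}0.png",bot.capture(n)[:,:,::-1]); print(n,bot.get_calibration(n))
print(bot.get_calibration("wrist"),bot.nose_length,bot.current_tool_rot(),bot.current_time_s())
E
```

```text
pics
scene {'fov_y': 47.87156515482496, 'cx': 318.7037177138065, 'cy': 195.4853364552842, 'R': array([[ 0.8925, -0.451 , -0.0012],
       [-0.2265, -0.446 , -0.8659],
       [ 0.39  ,  0.7731, -0.5002]]), 't': array([-519.4908,   68.5192, 1001.6597])}
top {'fov_y': 49.05403297865615, 'cx': 324.34627607561345, 'cy': 200.8540354263849, 'R': array([[ 0.0296, -0.9995, -0.0135],
       [-0.998 , -0.0288, -0.0567],
       [ 0.0563,  0.0151, -0.9983]]), 't': array([-218.7685,  474.3303,  865.8713])}
{'fov_y': 67.15629284969266, 'cx': 317.25085625304195, 'cy': 206.43482462846953, 'T_tool_cam': array([[  -0.0006,   -0.9512,   -0.3086,   80.0847],
       [   1.    ,   -0.0004,   -0.0008,    0.989 ],
       [   0.0006,   -0.3086,    0.9512, -128.2463],
       [   0.    ,    0.    ,    0.    ,    1.    ]])} 14.0 [[ 0.9646  0.2636 -0.0004]
 [ 0.2636 -0.9646  0.0023]
 [ 0.0002 -0.0023 -1.    ]] 0.1
```

View pics/top0.png

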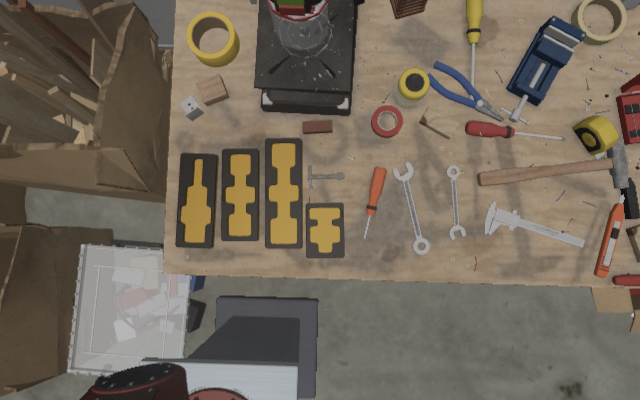

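View pics/scene0.png

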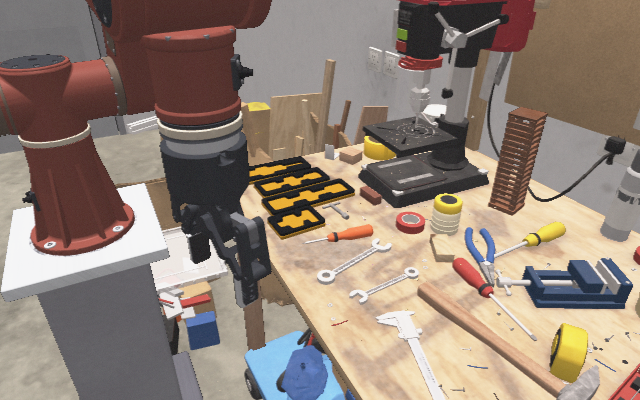

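The top view shows the inserts: screwdriver (196,200), small spanner (240,195), big spanner (283,193) and chuck key (325,230). The tools are the chuck key (325,176), orange screwdriver (374,203), big spanner (411,209) and small spanner (455,202). The scene view agrees with this layout.

```bash
cat > h.py <<'E'
import numpy as np, cv2
from plant import bot
np.set_printoptions(precision=2,suppress=True)
def K(c,h=400):
    f=h/2/np.tan(np.radians(c["fov_y"]/2)); return np.array([[f,0,c["cx"]],[0,f,c["cy"]],[0,0,1]])
def ext(name):
    c=bot.get_calibration(name)
    if name!="wrist": return K(c),np.array(c["R"]),np.array(c["t"])
    T=np.eye(4); T[:3,:3]=bot.current_tool_rot(); T[:3,3]=bot.current_tcp_pos()
    M=np.linalg.inv(T@np.array(c["T_tool_cam"])); return K(c),M[:3,:3],M[:3,3]
def ortho(name,z,x1,x0,y1,y0,s):
    """bench map seen from above: up = +x, left = +y, s px/mm, for the plane at height z"""
    k,R,t=ext(name); im=bot.capture(name)[:,:,::-1].copy()
    A=np.array([[0,-1/s,x1],[-1/s,0,y1],[0,0,z],[0,0,1]])   # map px -> world
    H=k@np.c_[R,t]@A
    return im,cv2.warpPerspective(im,H,(int((y1-y0)*s),int((x1-x0)*s)),flags=cv2.INTER_LINEAR|cv2.WARP_INVERSE_MAP)
E
python3 - <<'E'
from h import *
im,o=ortho("top",5,640,340,300,-330,1.25)
cv2.imwrite("pics/o1.png",o)
def comps(mask,z,tag,n):
    k,R,t=ext("top"); c,_=cv2.findContours(mask,cv2.RETR_EXTERNAL,cv2.CHAIN_APPROX_NONE)
    for a in sorted(c,key=cv2.contourArea)[::-1][:n]:
        p=a[:,0].astype(float); r=np.c_[p,np.ones(len(p))]@np.linalg.inv(k).T@R
        C=-R.T@t; w=(C+r*((z-C[2])/r[:,2])[:,None])[:,:2]
        (cx,cy),(a1,a2),_=rc=cv2.minAreaRect(w.astype(np.float32)); b=cv2.boxPoints(rc)
        e=max(b[1]-b[0],b[2]-b[1],key=np.linalg.norm)
        print(tag,np.array([cx,cy]),"size",np.sort([a1,a2]),"ang",np.degrees(np.arctan2(e[1],e[0])),"px",p.mean(0))
hsv=cv2.cvtColor(im,cv2.COLOR_BGR2HSV); roi=np.zeros((400,640),np.uint8); roi[132:262,172:355]=255
comps(cv2.inRange(hsv,(18,130,120),(32,255,255))&roi,10,"yellow",4)
comps(cv2.inRange(hsv,(0,0,0),(180,255,75))&roi,15,"dark",5)
roi[:]=0; roi[155:262,385:470]=255
comps(cv2.inRange(hsv,(0,0,140),(180,45,255))&roi,5,"steel",2)
roi[:]=0; roi[155:250,355:395]=255
comps(cv2.inRange(hsv,(3,170,120),(14,255,255))&roi,13,"orange",1)
E
```

```text
yellow [ 494.74 -122.09] size [ 58.47 201.85] ang 1.8932259 px [283.25 194.08]
yellow [488.94 -34.5 ] size [ 56.6  163.78] ang 2.2206314 px [239.89 195.19]
yellow [474.19  54.84] size [ 58.6  167.73] ang 2.5488033 px [196.17 202.86]
yellow [ 422.38 -205.77] size [60.16 87.81] ang 1.6663425 px [324.6  227.11]
dark [ 495.43 -121.37] size [ 72.62 218.77] ang 1.8709217 px [283.07 192.81]
dark [474.59  51.5 ] size [ 76.   188.33] ang -0.5872808 px [196.36 200.26]
dark [488.7  -35.13] size [ 75.33 182.91] ang 1.4617617 px [239.82 194.32]
dark [ 422.46 -206.87] size [ 73.62 107.07] ang 1.8337898 px [324.39 230.16]
dark [ 617.72 -183.95] size [ 2.04 48.35] ang -88.46844 px [316.   132.15]
steel [ 472.08 -383.65] size [ 41.17 189.3 ] ang 16.042124 px [411.5  205.44]
steel [ 543.7 -462.6] size [24.13 34.6 ] ang 0.7912798 px [452.98 173.45]
```

View pics/o1.png

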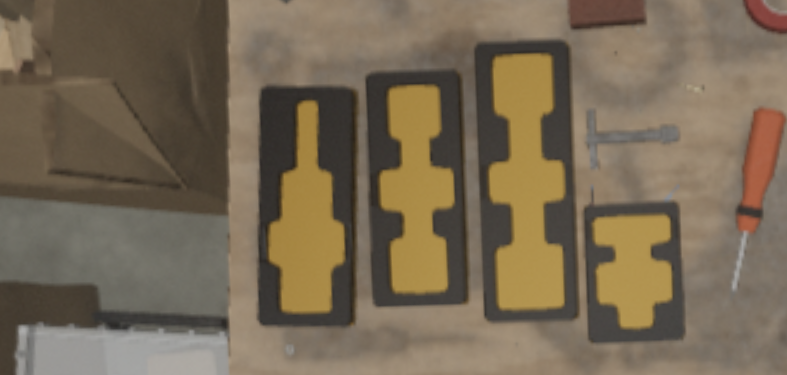

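The rectified view confirms the insert sizes. The spanner inserts' jaw ends and the screwdriver insert's handle end lie at low x, and the chuck key insert's cross-bar slot lies at high x. Next I'll look at the tools.

```bash
python3 - <<'E'
from h import *
im,o=ortho("top",6,600,350,-160,-500,2.3)
cv2.imwrite("pics/o2.png",o)
E
```

```text
(no output)
```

View pics/o2.png

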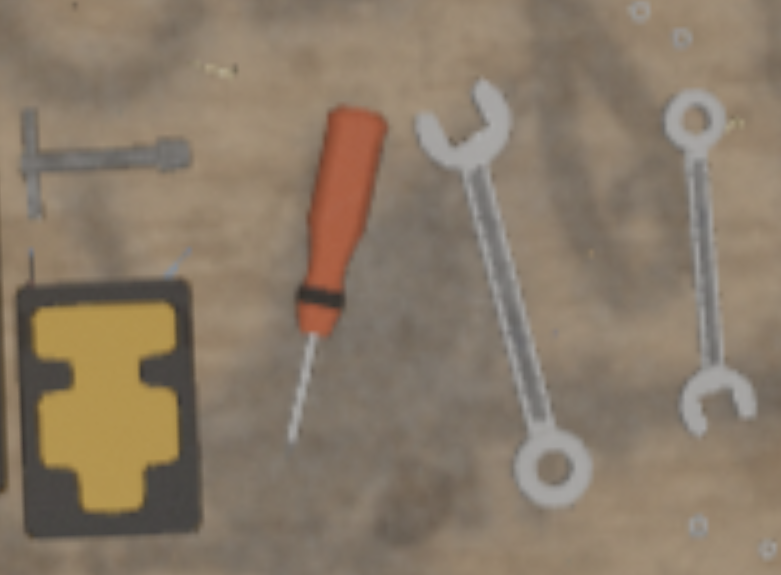

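```bash
cat >> h.py <<'E'
def down(yaw):
    a=np.radians(yaw); c,s=np.cos(a),np.sin(a)
    return np.array([[c,s,0],[s,-c,0],[0,0,-1.]])
# tool origin (x,y), yaw of its y axis, grasp offset along y;  insert origin, yaw of its y axis
TOOLS=dict(big=((470.9,-379.7),195.6,0,(495.0,-121.7),1.9),
 small=((486.1,-466.1),3.9,0,(488.8,-34.8),1.8),
 chuck=((531.7,-205.7),93,-8,(422.4,-206.3),1.8),
 driver=((476.5,-300.9),-11.2,29,(474.4,52),179.5))
def along(p,yaw,d): a=np.radians(yaw); return np.array(p)+d*np.array([np.cos(a),np.sin(a)])
E
python3 - <<'E'
from h import *
for n,(p,ya,g,q,yi) in TOOLS.items():
    for f in (0,180):
        j=[bot.ik([*along(p,ya,g),80],down(ya+f)),bot.ik([*along(q,yi,g),80],down(yi+f))]
        print(n,f,[None if a is None else np.array(a)[[0,5]] for a in j])
bot.move_to([540,-416,90],down(0))
bot.grab(20); print("shut",bot.current_width())
print(bot.movel([540,-416,5],speed=40,max_force=4),bot.current_tcp_pos(),bot.current_wrist_force())
bot.movel([540,-416,60]); bot.open_gripper()
bot.move_to([400,-379,150],down(0))
im,o=ortho("wrist",5,600,370,-270,-500,2.6)
cv2.imwrite("pics/w1.png",o); print(bot.current_time_s())
E
```

```text
big 0 [None, array([-21.71,  66.39])]
big 180 [array([-45.53,  28.87]), array([ -21.71, -113.61])]
small 0 [array([-49.76,  36.34]), array([-12.28,  75.92])]
small 180 [array([ -49.76, -143.66]), array([ -12.28, -104.08])]
chuck 0 [array([-28.89, -31.89]), array([-35.19,  53.01])]
chuck 180 [None, array([ -35.19, -126.99])]
driver 0 [array([-38.07,  63.13]), array([ -2.29, -91.79])]
driver 180 [array([ -38.07, -116.87]), array([-2.29, 88.21])]
shut 0.10920732052641988
True [ 539.92 -415.96   14.13] [ 0.32 -0.4   4.03]
6.3
```

View pics/w1.png

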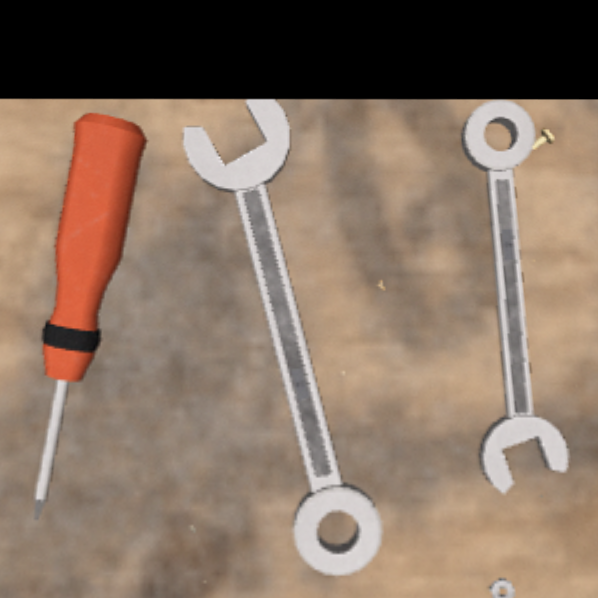

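The wrist view agrees with the top view to about 2 mm: big spanner centre (291,337) px, small spanner centre (512,295) px, screwdriver mid-length (75,316) px. A shut fingertip touches the bench at TCP z = 14. I'll start with the big spanner.

```bash
cat >> h.py <<'E'
TOOLS["big"]=((470.6,-381),194.5,0,(495.0,-121.7),1.9)
TOOLS["small"]=((486.4,-466.6),4,0,(488.8,-34.8),1.8)
TOOLS["driver"]=((477.5,-301.1),-10.5,29,(474.4,52),179.5)
def pick(n,z,flip=0,off=(0,0)):
    p,ya,g,q,yi=TOOLS[n]; a=along(p,ya,g)+off
    bot.move_to([*a,80],down(ya+flip)); bot.movel([*a,z],speed=60,max_force=15)
    bot.grab(60); w=bot.current_width(); bot.movel([*a,z+50],speed=80); bot.hold(.2)
    print(n,"width",w,bot.current_width(),bot.current_grasp_force(),bot.current_time_s())
def place(n,z,flip=0,d=(0,0)):
    p,ya,g,q,yi=TOOLS[n]; b=along(q,yi,g)+d
    R=bot.current_tool_rot(); bot.movel([*b,z+60],speed=200)
    bot.move_to([*b,z+60],down(yi+flip)); bot.movel([*b,z+16],speed=100)
    print("hit",bot.movel([*b,z+10.3],speed=20,max_force=8),bot.current_tcp_pos(),bot.current_wrist_force())
    bot.open_gripper(); print("F",bot.current_wrist_force()); bot.movel([*b,z+75],speed=120); print(bot.current_time_s())
E
python3 - <<'E'
from h import *
pick("big",16.2,180)
im,o=ortho("wrist",60,640,400,-280,-500,2.6)
place("big",16.2,180)
b=bot.current_tcp_pos(); bot.move_to([b[0]-70,b[1],170],down(0))
im,o=ortho("wrist",15,620,370,0,-250,2.3); cv2.imwrite("pics/w2.png",o)
E
```

```text
big width 9.69172398610686 9.638937940036968 58.59202265739441 9.65
hit False [ 495.1  -121.74   26.63] [ 0.43 -0.27 -1.24]
F [ 4.25  2.78 -6.79]
15.825
```

View pics/w2.png

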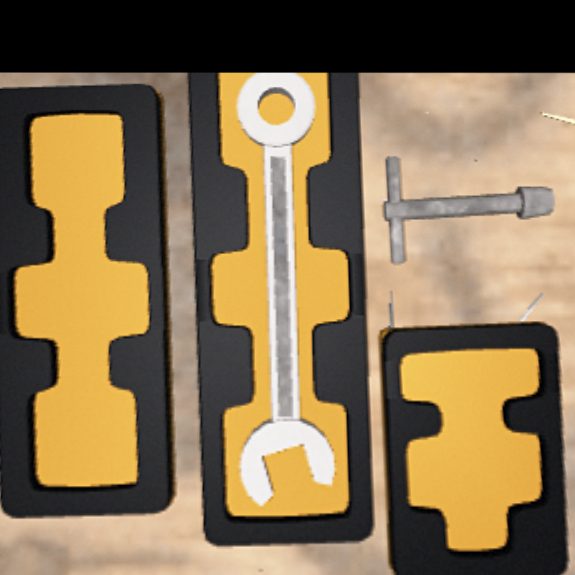

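The big spanner is seated and centred, with its shank at (281,288) px in the recess centred at (282,287). The chuck key's measured position also matches the estimate. Next are the small spanner and the chuck key.

```bash
python3 - <<'E'
from h import *
pick("small",15.3,0)
if bot.current_width()>4: place("small",15.3,0)
pick("chuck",17,0,off=(5,0))
im,o=ortho("wrist",60,620,370,0,-250,2.3)
if bot.current_width()>4: place("chuck",17,0)
bot.move_to([410,-120,200],down(0))
im,o=ortho("wrist",15,620,330,80,-280,2.0); cv2.imwrite("pics/w3.png",o)
E
```

```text
small width 7.100572723719269 7.21564536385464 58.624661564826965 22.75
hit False [488.81 -34.81  25.66] [-0.44  0.48 -1.08]
F [ 4.3   4.59 -6.87]
27.5
chuck width 6.173491813934625 6.028291568264196 58.64924490451813 32.0167
hit False [ 414.45 -206.58   27.41] [-0.02 -0.73 -1.44]
F [ 0.39 -0.35  0.69]
36.7083
```

View pics/w3.png

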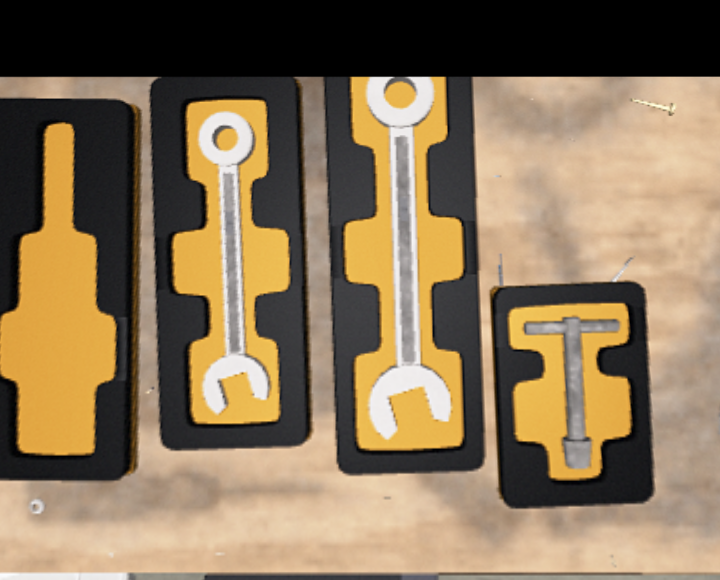

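The small spanner and chuck key are seated and centred: the small spanner is at (231,265) px and the key runs (571,320)-(577,466). The screwdriver is the last one.

```bash
python3 - <<'E'
from h import *
TOOLS["driver"]=((477.5,-301.1),-10.5,29,(474.8,52.5),179.6)
pick("driver",16,0)
if bot.current_width()>15: place("driver",16,0)
bot.move_to([380,0,220],down(0))
im,o=ortho("wrist",15,620,330,120,-260,2.0); cv2.imwrite("pics/w4.png",o); print(bot.current_time_s())
E
```

```text
driver width 22.9989813026102 22.99530015424137 58.70848241860358 41.1167
hit False [445.96  52.69  26.46] [-0.73 -0.2  -0.52]
F [ 3.79  3.67 -8.64]
48.0
50.575
```

View pics/w4.png

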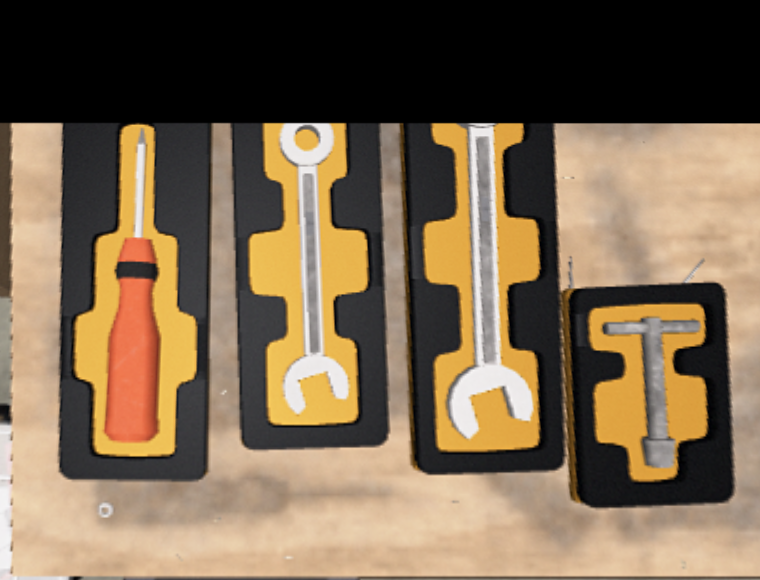

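All four tools lie inside their cut-outs. The screwdriver runs from (132,440) to (142,130) px, well inside its outline, so I'm handing in.

```bash
python3 -c "
from plant import bot
bot.hold(.3); print(bot.sign_off())"
```

```text
the job is handed in; nothing more can be done
None
```

All four tools were lowered into their inserts, the last pictures show each one in its cut-out and in line, and I handed the job in at about 51 s; sign-off returned no verdict.

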